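Vent the feed doser: gauge in, bayonet cap held at half turn

TASK

Push the dial gauge's thin probe fully home in the feed doser's brass test port and let go of it; then drop the bayonet cap into the doser's round collar, lugs through the two gaps, and turn it clockwise 45 degrees, the vent position halfway along its quarter turn, without going on to where it clicks locked. The cap springs back if released, so finish while still gripping it at the vent position. Leave the feed jar, scoop and tape measure where they are.

Things in the scene. Friction and masses are not known exactly. Their poses are not given: they have to be found in the camera images.
- doser: Feed doser, fixed on the bench: steel foot plate 130 x 215 x 10 mm (reaching from y -65 to +150 mm), a round grey chamber 92 mm across with its rim 65 mm above the bench, a brass test port block at +y and a black-ended pipe stub to +x. Origin on the bench under the chamber's centre, z up.
- collar (a point): Centre of the collar opening, rim height (65 mm). Opening 48 mm across, lip 5.5 mm thick; two gaps for the lugs, 16 mm wide, reaching out to 72 mm across, along the doser's +x and -x. Steel ribs on the rim: a single one 45 degrees clockwise (from above) of each gap marks vent, a double one at 90 degrees marks locked.
- port_mouth (a point): Centre of the mouth of the test port, 60 mm above the bench, 110 mm from the chamber's axis: a vertical hole 10 mm wide, 47 mm deep, chamfered 2 mm, in a brass block 30 x 30 mm. Home means the gauge's brass collar rests on the block, probe tip 45 mm below the mouth.
- seat (a point): Point on the chamber's axis 50 mm above the bench, on the driver plate on which the cap's underside rests when fully down (the cap's origin is then here).
- driver (a joint): Sprung plate in the chamber, rad: 0 at rest, grows clockwise seen from above. Its dogs, 14 mm apart, in line with the gaps at rest, take the lugs (2 mm play a side: may lag the cap by 0.1 rad). Vent 0.785, locked 1.4 to 1.57. Return spring 0.12 N m/rad turns the cap back if released. Spring balls resist from a cap turn of about 1.0 and click in behind the lugs at about 1.5.
- cap: Black bayonet cap, about 120 g, upright on the bench. Origin: centre of its underside, z up. Plug 42 mm across; two lugs at the bottom along its x, 10 mm wide, 7 mm high, 62 mm over both; flange 72 mm across at 17 to 25 mm height; above it a grip bar along its x, in line with the lugs, 62 mm long, 16 mm thick, at 25 to 55 mm height. Half a turn makes no difference.
- gauge: Dial gauge, about 70 g, upright in a hole in a pale wooden block (70 x 70 x 50 mm, fixed); lift 50 mm to clear. Origin at the probe's tip (5 mm above the bench at the start), z up. Steel probe 6 mm thick, 45 mm long, tapered tip; brass collar 16 mm across at 45 to 55 mm; steel dial disc 38 mm across at 55 to 71 mm height, face up.
- feed_jar: Amber jar with black lid, 64 mm across, 94 mm high, origin at the centre of its underside. Bystander.
- scoop: White measuring scoop, 62 x 136 x 42 mm, origin under its centre. Bystander.
- tape_measure: Yellow tape measure, 68 x 76 x 31 mm, origin under its centre. Bystander.

How it is judged:
By the outcome, as a careful person would: the job done as asked, in the order asked, and still so for the second after the job is handed in, while the arm keeps its last pose, push and grip.
It also fails if it takes over 61 s, if anything falls off the work surface, if the arm or the gripper's body presses on something with over 40 N, if the wrist force passes 120 N, or if a joint passes its speed limit or range.

ROBOT

A 6-joint arm with a two-finger parallel gripper is mounted at the origin on a cart in front of the work surface, level with it; the furniture and walls round the work are solid. World frame = base frame: x ahead of the robot, y to its left, z up, the work surface at z = 0. Lengths are in m, angles in degrees, forces in N, time in s.
With the tool pointing down it reaches from about 0.375 to 0.9 m from the base axis. Payload 3.1 kg.
Tool frame: the origin (TCP) lies on the centre line of the jaws, within the pads' length; the fingertips stand 25 mm ahead of it and the grasp point (between the pads) lies 6 mm ahead of it; z points along the fingers, y is the line along which they close (so a half turn about z gives the same grasp; the last joint's range is limited). The gripper opens to 87 mm and grips with 3 to 60 N. Pads are 19 mm wide; open, the fingers measure 117 mm over their backs; the gripper's body (75 mm by 190 mm) begins 51 mm behind the grasp point.
Start: joints at [-84.941, 30.224, 82.088, -0, 67.689, -10.227], TCP at [0.165, -0.603, 0.248] pointing down, gripper open.
Joint ranges: [-176.69, 176.69], [-43.24, 126.21], [12.49, 139.97], [-82, 262], [0, 151.66], [-163.58, 163.58]. Speed limits (degrees/s): [159.86, 159.86, 180, 180, 180, 180].

INTERFACE

Orientations are given as a 3x3 rotation matrix whose columns are the frame's x, y, z axes.
In Python, from rig import read_state, capture, camera_params, hand_in gives the robot as it stands.
- The arm moves only by the tool apply_moves, never from a script. Its argument "rows" is a list of rows, each an object of numbers: "x", "y", "z": the shift along the tool's x, y, z in mm; "rx", "ry", "rz": the turn, a rotation vector about the tool's x, y, z in units of 6 degrees (1.0 is 6 degrees); "claw": the closure in counts, from 0 (fully open) to 255 (shut). A call has 1 to 10 rows; each row is the pose to reach, as a shift and turn from the pose commanded when the call began, along the tool's axes at that moment; what a row does not reach only later rows make up. A row lasts 1/8 s, in which the tool goes at most 62.5 mm and 10.7 degrees, less where a joint would pass 70% of its speed; a pose out of reach is approached as far as the arm can. A call with a gripper value outside its range is refused whole. The fingers move at their own pace and stop on an object; the grip force is fixed at half the most. Time passes only in rows, so rows that repeat a pose let the fingers close. It gives the time, the measured TCP pose, the force, the opening and the grip force at its end, in the units of the state.
- read_state(): the state, without advancing time (a new reading comes with each control period).
- capture(name): name is "side" or "top"; returns (picture, depth): 384x512x3 uint8, red, green, blue; 384x512 float32, m along the optical axis (not along the pixel's ray), 0 where there is no reading.
- camera_params(name): a dict with "fx", "fy", "cx", "cy" (pixels), "xyz" and "orientation" of the camera in the world. Camera axes: x right, y up, looking along -z (the intrinsics and any distortion apply to the point x, -y, -z); pixel columns grow to the right and rows downward; lengths in m; the calibration is good to about 2 mm. A picture is of the moment at which its call begins. camera_params takes no time and is no camera call.
- hand_in(): hands the job in; it is judged then, once.
The state is a dict: "time_s": time; "joint_positions": joint angles; "qvel": joint speeds; "tau": joint torques, N m; "position": TCP position; "tcp_rot": TCP orientation; "force": force on the tool from outside, world axes, zero at the start; "moment": the same for the moment, N m; "opening": opening from 0.0 (shut) to 1.0 (fully open); "grasp_force": force on a finger pad.
Only numpy, scipy, OpenCV 4.12 (cv2) and the standard library are available. Lean on these libraries where they do the work, as an engineer would, in place of code of your own. Each camera call takes 0.05 s, during which the arm holds its last target. There are 200 camera calls.

## Working session

There is one attempt and no reset: what is moved stays moved. The work goes in short steps, Python scripts to look and compute and a tool call to move; the robot and the scene stay as the last step left them, time stands still between calls to the robot, and variables do not carry over. Pictures are saved under pics/ and viewed, at most 10 in all, crops included, and the job is handed in when it is done.

Besides the shell and the picture viewer there is one more tool, called after "Request:" as name(argument=value, ...) on one line, values as JSON. apply_moves: Moves the arm, as the interface text tells. Its arguments: {"type":"object","properties":{"rows":{"type":"array"}},"required":["rows"]}

```bash
mkdir -p pics; ls; cat > h.py <<'E'
import numpy as np, cv2
from rig import read_state, capture, camera_params, hand_in
def cap(name, out=None):
    im,d=capture(name)
    if out: cv2.imwrite('pics/'+out, im[:,:,::-1])
    return im,d
def pts(name,d):
    p=camera_params(name); R=np.array(p['orientation']); t=np.array(p['xyz'])
    v,u=np.mgrid[:d.shape[0],:d.shape[1]]
    P=np.stack([(u-p['cx'])/p['fx']*d,-(v-p['cy'])/p['fy']*d,-d],-1)
    return P@R.T+t
def ray(name,u,v,z):
    p=camera_params(name); R=np.array(p['orientation']); t=np.array(p['xyz'])
    r=R@np.array([(u-p['cx'])/p['fx'],-(v-p['cy'])/p['fy'],-1]); return t+r*(z-t[2])/r[2]
E
python3 - <<'E'
from h import *
a,da=cap('top'); b,db=cap('side')
cv2.imwrite('pics/top1.png',cv2.resize(a[:,:,::-1],(800,600)))
cv2.imwrite('pics/side1.png',cv2.resize(b[:,:,::-1],(800,600)))
np.savez('s1',a=a,da=da,b=b,db=db)
for n in('top','side'): print(camera_params(n))
s=read_state();print(s['time_s'],s['position'],s['tcp_rot'],s['force'])
E
```

```text
pics
{'fx': 367.7310710476726, 'fy': 367.7310710476726, 'cx': 252.1836423280044, 'cy': 194.51678121170775, 'xyz': array([0.40033063, 0.00200608, 0.94790742]), 'orientation': array([[-0.01643241,  0.98681917, -0.1609904 ],
       [-0.99974335, -0.01872734, -0.01274803],
       [-0.01559493,  0.1607396 ,  0.98687364]])}
{'fx': 367.7074264233126, 'fy': 367.7074264233126, 'cx': 260.9852538039061, 'cy': 189.0716198513333, 'xyz': array([0.32964369, 0.78195151, 0.64506907]), 'orientation': array([[-0.95873386,  0.16123126, -0.23416633],
       [-0.28428269, -0.55400255,  0.78247334],
       [-0.00356958,  0.81675312,  0.57697626]])}
0.1 [ 0.16476365 -0.60225565  0.24667039] [[ 9.64613118e-01  2.63669309e-01 -1.67541228e-04]
 [ 2.63669128e-01 -9.64611220e-01  1.94541297e-03]
 [ 3.51333545e-04 -1.92074632e-03 -9.99998094e-01]] [ 1.19131504 -0.26999351  0.59002322]
```

View pics/top1.png

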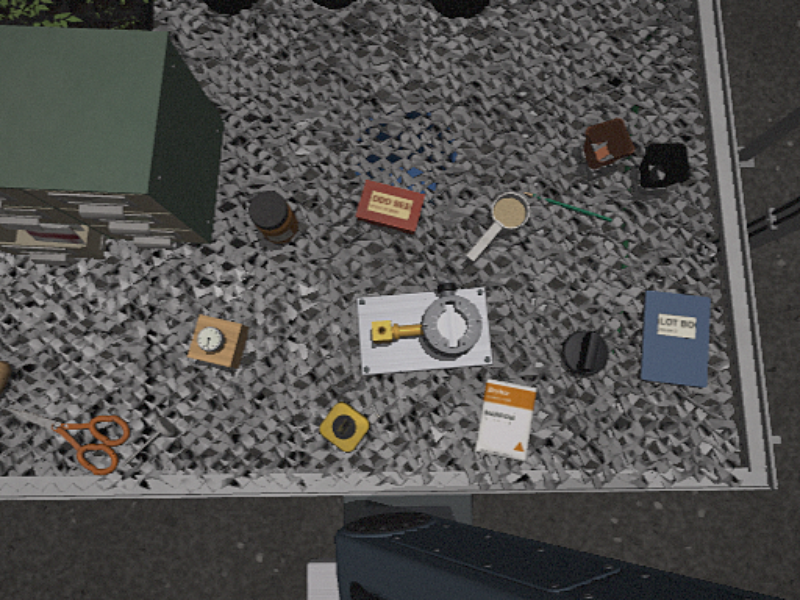

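View pics/side1.png

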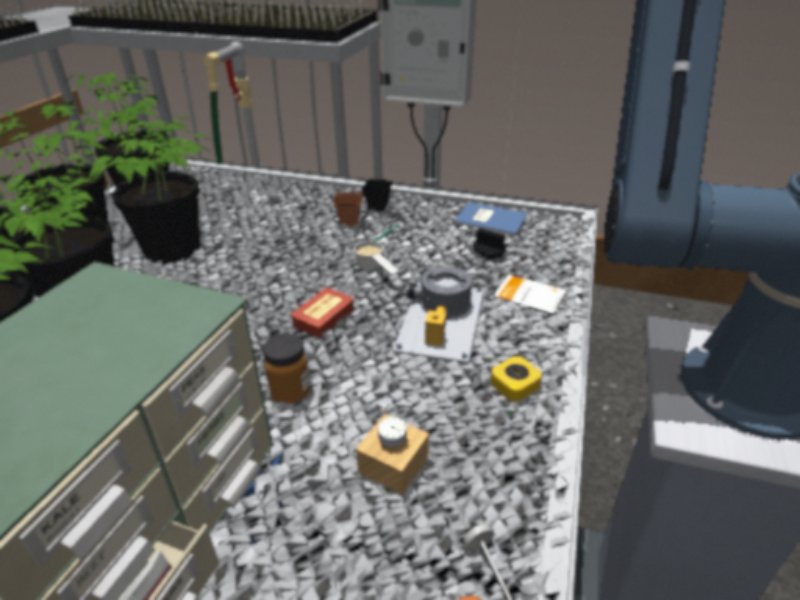

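The top view shows the dial at about (210,340), the port at (381,331), the collar at (452,325) and the cap at (585,353), all in 800x600 pixels. Next I'll measure these and look at enlarged crops.

```bash
python3 - <<'E'
from h import *
s=np.load('s1.npz');a,da=s['a'],s['da'];P=pts('top',da)
reg={'dial':(134,218,16),'port':(244,212,12),'chamb':(289,208,24),'cap':(374,226,20)}
hsv=cv2.cvtColor(a,cv2.COLOR_RGB2HSV)
tiles=[]
for k,(u,v,r) in reg.items():
    c=a[v-r:v+r,u-r:u+r]; tiles.append(cv2.resize(c,(300,300),interpolation=cv2.INTER_CUBIC))
    print(k,ray('top',u,v,.06).round(4),'z pct',np.percentile(P[v-r:v+r,u-r:u+r,2],[5,25,50,75,95,99]).round(4))
cv2.imwrite('pics/t.png',np.vstack([np.hstack(tiles[:2]),np.hstack(tiles[2:])])[:,:,::-1])
def sel(k,zl,zh):
    u,v,r=reg[k];Q=P[v-r:v+r,u-r:u+r];m=(Q[...,2]>zl)&(Q[...,2]<zh);return Q[m]
def mask(k,zl,zh):
    u,v,r=reg[k];m=np.zeros(da.shape,np.uint8);z=P[v-r:v+r,u-r:u+r,2];m[v-r:v+r,u-r:u+r]=((z>zl)&(z<zh));return m
for k,zl,zh,z in (('dial',.066,.09,.076),('port',.053,.07,.06),('chamb',.058,.075,.065),('cap',.045,.065,.055),('cap',.018,.033,.025)):
    m=mask(k,zl,zh);v,u=np.nonzero(m)
    if len(u)<6: print(k,'few');continue
    c,_=cv2.findContours(m,cv2.RETR_EXTERNAL,cv2.CHAIN_APPROX_NONE);c=max(c,key=cv2.contourArea)
    w=np.array([ray('top',x,y,z)[:2] for x,y in c[:,0]],np.float32)*1000
    print(k,len(u),'circ',cv2.minEnclosingCircle(w),'rect',cv2.minAreaRect(w),'mean',w.mean(0))
# foot plate: bright unsaturated region via depth z ~0.01
hm=cv2.inRange(hsv,(0,0,150),(180,40,255));
u0,v0=228,183;m=np.zeros_like(hm);m[183:242,226:318]=hm[183:242,226:318]
m=cv2.morphologyEx(m,cv2.MORPH_OPEN,np.ones((3,3)));c,_=cv2.findContours(m,cv2.RETR_EXTERNAL,cv2.CHAIN_APPROX_NONE)
c=np.vstack([x for x in c if cv2.contourArea(x)>80]);w=np.array([ray('top',x,y,.01)[:2] for x,y in c[:,0]],np.float32)*1000
print('plate',cv2.minAreaRect(w))
E
```

```text
dial [0.4927 0.302  0.06  ] z pct [-0.0053  0.0035  0.0484  0.0507  0.0759  0.0782]
port [0.5025 0.0341 0.06  ] z pct [0.0065 0.0086 0.0106 0.0538 0.0606 0.0621]
chamb [ 0.5103 -0.0754  0.06  ] z pct [0.0059 0.0092 0.0434 0.0628 0.0655 0.0672]
cap [ 0.4631 -0.2777  0.06  ] z pct [-0.5379 -0.0006  0.0056  0.0247  0.0544  0.0565]
dial 203 circ ((494.64263916015625, 296.4225158691406), 19.54053497314453) rect ((495.318603515625, 296.1731872558594), (36.65610885620117, 36.39799880981445), 45.61616516113281) mean [495.05466 296.15936]
port 142 circ ((505.011474609375, 34.061424255371094), 19.078872680664062) rect ((505.0115661621094, 34.061424255371094), (29.23543357849121, 29.359968185424805), 89.11304473876953) mean [504.83353  33.80914]
chamb 753 circ ((511.6978759765625, -75.48942565917969), 45.774452209472656) rect ((511.26171875, -76.20890808105469), (89.32514190673828, 90.1033935546875), 88.58736419677734) mean [511.6675 -75.6743]
cap 188 circ ((467.81781005859375, -287.948486328125), 31.08788299560547) rect ((467.5809326171875, -289.3399658203125), (18.12202262878418, 61.697235107421875), 74.72926330566406) mean [ 466.49405 -289.51556]
cap 451 circ ((466.8807067871094, -290.72210693359375), 37.6338005065918) rect ((467.00030517578125, -290.6053466796875), (71.78892517089844, 72.39445495605469), 58.15923309326172) mean [ 464.4149 -292.2688]
plate ((509.418701171875, -33.41163635253906), (126.26887512207031, 211.51771545410156), 3.565382957458496)
```

View pics/t.png

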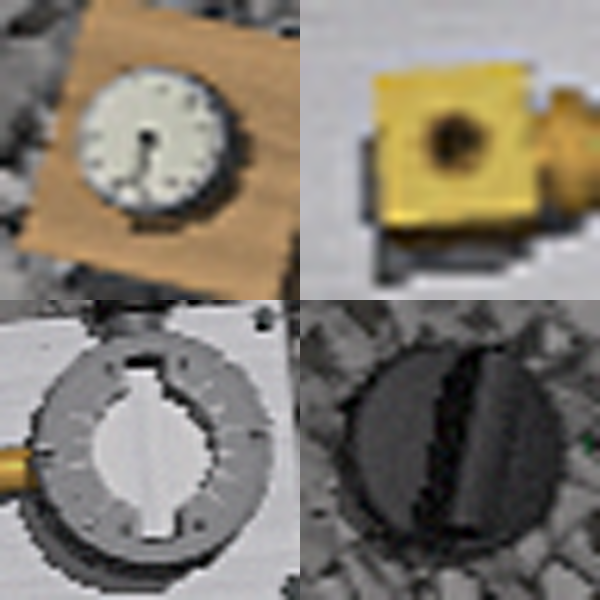

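```bash
cat >> h.py <<'E'
def go(target=None,yaw=None,base=None):
    "shift/turn in tool axes from the present pose to world target (m) and tool-x yaw (deg)"
    s=read_state();R=np.array(s['tcp_rot']);p=np.array(s['position'])
    y=np.degrees(np.arctan2(R[1,0],R[0,0]))
    sh=R.T@(np.array(target)-p)*1000 if target is not None else None
    print('t',round(s['time_s'],2),'pos',p.round(4),'yaw',round(y,2),'tilt',R[:2,2].round(4),'F',np.round(s['force'],1),'open',round(s['opening'],3),'grip',round(s['grasp_force'],1))
    print('  shift mm',None if sh is None else sh.round(1),'rz',None if yaw is None else round((y-yaw)/6,3))
E
python3 - <<'E'
from h import *
s=np.load('s1.npz')
for n,d in (('top','da'),('side','db')):
    P=pts(n,s[d]).reshape(-1,3);m=(P[:,2]>.09)&(P[:,0]>.2)&(P[:,0]<1)&(P[:,1]>.1)&(P[:,1]<.55)
    Q=P[m]
    for zl,zh in((.09,.15),(.15,.22),(.22,.3),(.3,.5)):
        q=Q[(Q[:,2]>zl)&(Q[:,2]<zh)]
        if len(q): 
            print(n,zl,len(q),'xmin pct',np.percentile(q[:,0],[0,2,50]).round(3),'ymin',np.percentile(q[:,1],[0,2,50]).round(3))
            g=q[np.hypot(q[:,0]-.495,q[:,1]-.296)<.2]; print('   near gauge',len(g),g[:3].round(3).tolist() if len(g) else '', (g[:,0].min(),g[:,1].min()) if len(g) else '')
go([.5,-.2,.24],15); go([.495,.296,.17],15)
E
```

```text
top 0.09 2074 xmin pct [0.639 0.652 0.689] ymin [0.178 0.186 0.317]
   near gauge 525 [[0.693, 0.319, 0.147], [0.691, 0.321, 0.148], [0.692, 0.32, 0.145]] (np.float64(0.6495184811941102), np.float64(0.1971223366189908))
top 0.15 2322 xmin pct [0.648 0.652 0.682] ymin [0.305 0.307 0.32 ]
   near gauge 663 [[0.692, 0.32, 0.217], [0.691, 0.32, 0.217], [0.693, 0.32, 0.211]] (np.float64(0.6484776024466996), np.float64(0.3185422174717001))
top 0.22 11929 xmin pct [0.659 0.665 0.773] ymin [0.304 0.31  0.407]
   near gauge 788 [[0.693, 0.322, 0.264], [0.693, 0.318, 0.264], [0.693, 0.317, 0.263]] (np.float64(0.659161378732542), np.float64(0.3167273173242581))
side 0.09 2829 xmin pct [0.641 0.645 0.674] ymin [0.181 0.195 0.44 ]
   near gauge 676 [[0.672, 0.204, 0.095], [0.668, 0.201, 0.093], [0.673, 0.207, 0.094]] (np.float64(0.6507816523735753), np.float64(0.20066289292702455))
side 0.15 3359 xmin pct [0.65  0.653 0.673] ymin [0.323 0.331 0.459]
   near gauge 805 [[0.665, 0.326, 0.22], [0.665, 0.327, 0.218], [0.665, 0.323, 0.215]] (np.float64(0.6496714244007944), np.float64(0.3229132940974717))
side 0.22 13595 xmin pct [0.661 0.665 0.738] ymin [0.305 0.321 0.443]
   near gauge 857 [[0.693, 0.323, 0.264], [0.692, 0.322, 0.264], [0.69, 0.322, 0.264]] (np.float64(0.6608802431685132), np.float64(0.3192366070482779))
t 0.1 pos [ 0.1648 -0.6023  0.2467] yaw 15.29 tilt [-0.0002  0.0019] F [ 1.2 -0.3  0.6] open 0.998 grip 0.0
  shift mm [ 429.4 -299.6    7.4] rz 0.048
t 0.1 pos [ 0.1648 -0.6023  0.2467] yaw 15.29 tilt [-0.0002  0.0019] F [ 1.2 -0.3  0.6] open 0.998 grip 0.0
  shift mm [ 555.4 -779.2   78.4] rz 0.048
```

Request:
apply_moves(rows=[{"x": 50,"y": -35,"z": 0},{"x": 95,"y": -66,"z": 0},{"x": 142,"y": -100,"z": 0},{"x": 190,"y": -133,"z": 0},{"x": 238,"y": -166,"z": 0},{"x": 286,"y": -200,"z": 0},{"x": 334,"y": -233,"z": 0},{"x": 382,"y": -266,"z": 0},{"x": 429,"y": -300,"z": 0},{"x": 442,"y": -350,"z": 0}])

```text
validation failed for argument at $.ro...
```

Request:
apply_moves(rows=[{"x": 14,"y": -55,"z": 0},{"x": 28,"y": -110,"z": 0},{"x": 42,"y": -165,"z": 0},{"x": 56,"y": -220,"z": 0},{"x": 70,"y": -275,"z": 0},{"x": 84,"y": -330,"z": 10},{"x": 98,"y": -380,"z": 30},{"x": 110,"y": -425,"z": 50},{"x": 110,"y": -425,"z": 70},{"x": 110,"y": -425,"z": 70}])

```text
validation failed for argument at $.ro...
```

```bash
python3 -c "
from h import *
go([.495,.296,.16],15)"
```

```text
t 0.1 pos [ 0.1648 -0.6023  0.2467] yaw 15.29 tilt [-0.0002  0.0019] F [ 1.2 -0.3  0.6] open 0.998 grip 0.0
  shift mm [ 555.4 -779.2   88.4] rz 0.048
```

Request:
apply_moves(rows=[{"x": 50,"y": -35,"z": 0,"rx": 0,"ry": 0,"rz": 0,"claw": 0},{"x": 95,"y": -66,"z": 0,"rx": 0,"ry": 0,"rz": 0,"claw": 0},{"x": 142,"y": -100,"z": 0,"rx": 0,"ry": 0,"rz": 0,"claw": 0},{"x": 190,"y": -133,"z": 0,"rx": 0,"ry": 0,"rz": 0,"claw": 0},{"x": 238,"y": -166,"z": 0,"rx": 0,"ry": 0,"rz": 0,"claw": 0},{"x": 286,"y": -200,"z": 0,"rx": 0,"ry": 0,"rz": 0,"claw": 0},{"x": 334,"y": -233,"z": 0,"rx": 0,"ry": 0,"rz": 0,"claw": 0},{"x": 382,"y": -266,"z": 0,"rx": 0,"ry": 0,"rz": 0,"claw": 0},{"x": 429,"y": -300,"z": 0,"rx": 0,"ry": 0,"rz": 0,"claw": 0},{"x": 442,"y": -350,"z": 0,"rx": 0,"ry": 0,"rz": 0,"claw": 0}])

```text
time_s: 1.35
position: [0.5015, -0.1476, 0.2474]
tcp_rot: [[0.964, 0.265, 0.003], [0.265, -0.964, -0.001], [0.002, 0.002, -1.0]]
force: [0.0, -0.8, -0.4]
opening: 0.998
grasp_force: 0.0
```

Request:
apply_moves(rows=[{"x": 14,"y": -55,"z": 0,"rx": 0,"ry": 0,"rz": 0,"claw": 0},{"x": 28,"y": -110,"z": 0,"rx": 0,"ry": 0,"rz": 0,"claw": 0},{"x": 42,"y": -165,"z": 0,"rx": 0,"ry": 0,"rz": 0,"claw": 0},{"x": 56,"y": -220,"z": 0,"rx": 0,"ry": 0,"rz": 0,"claw": 0},{"x": 70,"y": -275,"z": 0,"rx": 0,"ry": 0,"rz": 0,"claw": 0},{"x": 84,"y": -330,"z": 10,"rx": 0,"ry": 0,"rz": 0,"claw": 0},{"x": 98,"y": -380,"z": 30,"rx": 0,"ry": 0,"rz": 0,"claw": 0},{"x": 110,"y": -425,"z": 60,"rx": 0,"ry": 0,"rz": 0,"claw": 0},{"x": 110,"y": -425,"z": 80,"rx": 0,"ry": 0,"rz": 0,"claw": 0},{"x": 110,"y": -425,"z": 80,"rx": 0,"ry": 0,"rz": 0,"claw": 0}])

```text
time_s: 2.6
position: [0.4912, 0.2903, 0.1655]
tcp_rot: [[0.964, 0.265, -0.005], [0.265, -0.964, -0.002], [-0.005, 0.0, -1.0]]
force: [-0.3, -0.2, -0.5]
opening: 0.999
grasp_force: 0.0
```

```bash
python3 -c "
from h import *
go([.495,.296,.077],15)
b,d=cap('side');np.savez('s2',b=b,d=d)
c=b[230:330,200:300];cv2.imwrite('pics/s2.png',cv2.resize(c,(500,500),interpolation=cv2.INTER_CUBIC)[:,:,::-1])"
```

```text
t 2.6 pos [0.4912 0.2903 0.1655] yaw 15.36 tilt [-0.0049 -0.0018] F [-0.3 -0.2 -0.5] open 0.999 grip 0.0
  shift mm [ 5.7 -4.5 88.5] rz 0.061
```

View pics/s2.png

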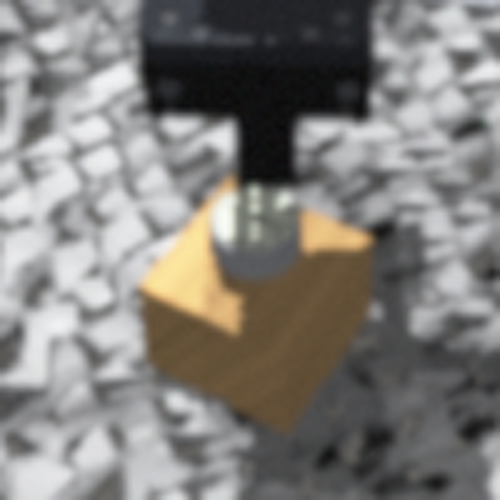

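The gauge's dial lies under the open fingers, at crop pixel (255,235). I'll descend, leaving clearance above the wood, and close.

Request:
apply_moves(rows=[{"x": 6,"y": -4,"z": 20,"rx": 0,"ry": 0,"rz": 0,"claw": 0},{"x": 6,"y": -4,"z": 50,"rx": 0,"ry": 0,"rz": 0,"claw": 0},{"x": 6,"y": -4,"z": 75,"rx": 0,"ry": 0,"rz": 0,"claw": 0},{"x": 6,"y": -4,"z": 85,"rx": 0,"ry": 0,"rz": 0,"claw": 0},{"x": 6,"y": -4,"z": 85,"rx": 0,"ry": 0,"rz": 0,"claw": 0}])

```text
time_s: 3.28
position: [0.4978, 0.2954, 0.0821]
tcp_rot: [[0.965, 0.263, -0.001], [0.263, -0.965, -0.0], [-0.001, 0.0, -1.0]]
force: [0.3, 0.5, 0.0]
opening: 0.998
grasp_force: 0.0
```

```bash
python3 -c "
from h import *
go([.495,.296,.078],15)"
```

```text
t 3.27 pos [0.4978 0.2954 0.0821] yaw 15.25 tilt [-0.0007 -0.0002] F [0.3 0.5 0. ] open 0.998 grip 0.0
  shift mm [-2.6 -1.3  4.1] rz 0.041
```

Request:
apply_moves(rows=[{"x": -2.5,"y": -1,"z": 4,"rx": 0,"ry": 0,"rz": 0,"claw": 0},{"x": -2.5,"y": -1,"z": 4,"rx": 0,"ry": 0,"rz": 0,"claw": 255},{"x": -2.5,"y": -1,"z": 4,"rx": 0,"ry": 0,"rz": 0,"claw": 255},{"x": -2.5,"y": -1,"z": 4,"rx": 0,"ry": 0,"rz": 0,"claw": 255},{"x": -2.5,"y": -1,"z": 4,"rx": 0,"ry": 0,"rz": 0,"claw": 255},{"x": -2.5,"y": -1,"z": 4,"rx": 0,"ry": 0,"rz": 0,"claw": 255},{"x": -2.5,"y": -1,"z": 4,"rx": 0,"ry": 0,"rz": 0,"claw": 255}])

```text
time_s: 4.15
position: [0.495, 0.2972, 0.079]
tcp_rot: [[0.965, 0.262, 0.0], [0.262, -0.965, 0.003], [0.001, -0.002, -1.0]]
force: [0.3, 2.9, 1.6]
opening: 0.428
grasp_force: 30.0
```

```bash
python3 -c "
from h import *
go([.495,.296,.078],15)"
```

```text
t 4.15 pos [0.495  0.2972 0.079 ] yaw 15.2 tilt [0.0003 0.0026] F [0.3 2.9 1.6] open 0.428 grip 30.0
  shift mm [-0.3  1.2  1. ] rz 0.033
```

Request:
apply_moves(rows=[{"x": 0,"y": 0,"z": -25,"rx": 0,"ry": 0,"rz": 0,"claw": 255},{"x": 0,"y": 0,"z": -50,"rx": 0,"ry": 0,"rz": 0,"claw": 255},{"x": 0,"y": 0,"z": -76,"rx": 0,"ry": 0,"rz": 0,"claw": 255},{"x": -12,"y": 51,"z": -76,"rx": 0,"ry": 0,"rz": 0,"claw": 255},{"x": -24,"y": 103,"z": -76,"rx": 0,"ry": 0,"rz": 0,"claw": 255},{"x": -36,"y": 154,"z": -76,"rx": 0,"ry": 0,"rz": 0,"claw": 255},{"x": -48,"y": 205,"z": -76,"rx": 0,"ry": 0,"rz": 0,"claw": 255},{"x": -59,"y": 256,"z": -76,"rx": 0,"ry": 0,"rz": 0,"claw": 255},{"x": -59,"y": 256,"z": -76,"rx": 0,"ry": 0,"rz": 0,"claw": 255},{"x": -59,"y": 256,"z": -76,"rx": 0,"ry": 0,"rz": 0,"claw": 255}])

```text
time_s: 5.4
position: [0.5052, 0.0337, 0.1544]
tcp_rot: [[0.965, 0.263, -0.001], [0.263, -0.965, 0.001], [-0.001, -0.001, -1.0]]
force: [-0.0, -0.1, -0.4]
opening: 0.428
grasp_force: 30.7
```

```bash
python3 -c "
from h import *
go([.505,.034,.155],15)
b,d=cap('side');np.savez('s3',b=b,d=d)
p=camera_params('side');R=np.array(p['orientation']);t=np.array(p['xyz'])
def pr(X):
    c=R.T@(np.array(X)-t);return p['cx']+p['fx']*c[0]/-c[2],p['cy']-p['fy']*c[1]/-c[2]
s=read_state()['position'];print(pr(s-[0,0,.074]),pr([.505,.034,.06]))
c=b[130:230,220:340];cv2.imwrite('pics/s3.png',cv2.resize(c,(720,600),interpolation=cv2.INTER_CUBIC)[:,:,::-1])"
```

```text
t 5.4 pos [0.5052 0.0337 0.1544] yaw 15.23 tilt [-0.0008  0.0005] F [-0.  -0.1 -0.4] open 0.428 grip 30.7
  shift mm [-0.1 -0.4 -0.6] rz 0.039
(np.float64(278.87539270095607), np.float64(196.29712497028765)) (np.float64(278.76170089723564), np.float64(202.50636694536567))
```

View pics/s3.png

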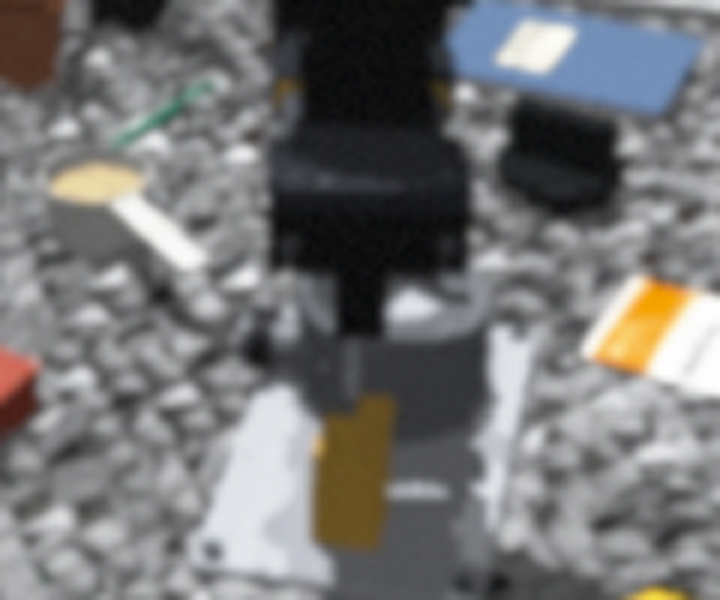

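The probe shows at crop (352,345 to 405), close to the predicted tip. Next I'll compare the block with its projection in the same view, which cancels any calibration offset.

```bash
python3 -c "
from h import *
p=camera_params('side');R=np.array(p['orientation']);t=np.array(p['xyz'])
def pr(X):
    c=R.T@(np.array(X)-t);return [p['cx']+p['fx']*c[0]/-c[2],p['cy']-p['fy']*c[1]/-c[2]]
b=np.load('s3.npz')['b'];h=cv2.cvtColor(b,cv2.COLOR_RGB2HSV)
m=cv2.inRange(h,(12,130,40),(35,255,255));m[:195]=0;m[:,:268]=0;m[:,295:]=0;m[225:]=0
th=np.radians(3.5);Rz=np.array([[np.cos(th),-np.sin(th)],[np.sin(th),np.cos(th)]])
C=[]
for z in(.01,.06):
  for a in((-15,-15),(15,-15),(15,15),(-15,15)): C.append(pr([*(np.array([.505,.034])+Rz@np.array(a)/1000),z]))
hull=cv2.convexHull(np.array(C,np.float32)*16).astype(int)
mm=np.zeros_like(m);cv2.fillPoly(mm,[hull],255,shift=4)
for v in range(198,224,2):
  x=np.nonzero(m[v])[0];y=np.nonzero(mm[v])[0]
  print(v,x[[0,-1]] if len(x) else '',y[[0,-1]] if len(y) else '')
# probe columns
g=b.astype(int).sum(2)
for v in range(188,198,2): print(v,g[v,272:286])
"
```

```text
198 [280 284] [274 276]
200 [275 284] [273 285]
202 [275 284] [273 285]
204 [274 284] [272 285]
206 [273 283] [272 285]
208 [273 283] [272 285]
210 [273 283] [272 285]
212 [273 282] [272 285]
214 [273 283] [272 285]
216 [273 283] [272 285]
218 [273 282] [272 284]
220 [277 281] [272 284]
222  [281 283]
188 [165 160 158 167 173 211 239 227 196 175 172 173 180 170]
190 [165 187 188 171 178 211 238 229 194 169 165 167 170 166]
192 [159 169 172 168 179 222 257 230 195 167 167 168 165 165]
194 [163 157 164 164 176 213 247 225 188 170 171 168 168 163]
196 [181 169 165 164 167 187 202 209 203 203 201 201 197 185]
```

Request:
apply_moves(rows=[{"x": 0,"y": 0,"z": 10,"rx": 0,"ry": 0,"rz": 0,"claw": 255},{"x": 0,"y": 0,"z": 20,"rx": 0,"ry": 0,"rz": 0,"claw": 255},{"x": 0,"y": 0,"z": 25,"rx": 0,"ry": 0,"rz": 0,"claw": 255},{"x": 0,"y": 0,"z": 30,"rx": 0,"ry": 0,"rz": 0,"claw": 255},{"x": 0,"y": 0,"z": 35,"rx": 0,"ry": 0,"rz": 0,"claw": 255},{"x": 0,"y": 0,"z": 35,"rx": 0,"ry": 0,"rz": 0,"claw": 255}])

```text
time_s: 6.2
position: [0.5054, 0.0335, 0.1192]
tcp_rot: [[0.965, 0.264, -0.001], [0.264, -0.965, 0.0], [-0.001, -0.0, -1.0]]
force: [0.5, -0.8, -1.2]
opening: 0.427
grasp_force: 30.7
```

Request:
apply_moves(rows=[{"x": 0,"y": 0,"z": 10,"rx": 0,"ry": 0,"rz": 0,"claw": 255},{"x": 0,"y": 0,"z": 20,"rx": 0,"ry": 0,"rz": 0,"claw": 255},{"x": 0,"y": 0,"z": 26,"rx": 0,"ry": 0,"rz": 0,"claw": 255},{"x": 0,"y": 0,"z": 29,"rx": 0,"ry": 0,"rz": 0,"claw": 255},{"x": 0,"y": 0,"z": 31,"rx": 0,"ry": 0,"rz": 0,"claw": 255},{"x": 0,"y": 0,"z": 31,"rx": 0,"ry": 0,"rz": 0,"claw": 255}])

```text
time_s: 6.95
position: [0.5056, 0.0335, 0.0889]
tcp_rot: [[0.965, 0.264, 0.0], [0.264, -0.965, -0.0], [0.0, 0.0, -1.0]]
force: [-1.4, -0.5, 1.5]
opening: 0.428
grasp_force: 30.0
```

Request:
apply_moves(rows=[{"x": 0,"y": 0,"z": 1,"rx": 0,"ry": 0,"rz": 0,"claw": 255},{"x": 0,"y": 0,"z": 2,"rx": 0,"ry": 0,"rz": 0,"claw": 255},{"x": 0,"y": 0,"z": 2,"rx": 0,"ry": 0,"rz": 0,"claw": 255}])

```text
time_s: 7.32
position: [0.5057, 0.0336, 0.0887]
tcp_rot: [[0.965, 0.264, 0.001], [0.264, -0.965, -0.0], [0.001, 0.001, -1.0]]
force: [-3.6, -0.3, 17.7]
opening: 0.426
grasp_force: 29.9
```

Seated at 17.7 N. Releasing now.

Request:
apply_moves(rows=[{"x": 0,"y": 0,"z": 0,"rx": 0,"ry": 0,"rz": 0,"claw": 255},{"x": 0,"y": 0,"z": 0,"rx": 0,"ry": 0,"rz": 0,"claw": 90},{"x": 0,"y": 0,"z": 0,"rx": 0,"ry": 0,"rz": 0,"claw": 90},{"x": 0,"y": 0,"z": 0,"rx": 0,"ry": 0,"rz": 0,"claw": 90},{"x": 0,"y": 0,"z": -15,"rx": 0,"ry": 0,"rz": 0,"claw": 90},{"x": 0,"y": 0,"z": -40,"rx": 0,"ry": 0,"rz": 0,"claw": 90},{"x": 0,"y": 0,"z": -80,"rx": 0,"ry": 0,"rz": 0,"claw": 90},{"x": 0,"y": 0,"z": -80,"rx": 0,"ry": 0,"rz": 0,"claw": 90}])

```text
time_s: 8.32
position: [0.5079, 0.0333, 0.1699]
tcp_rot: [[0.965, 0.264, 0.008], [0.264, -0.965, -0.001], [0.007, 0.003, -1.0]]
force: [0.0, -0.2, 0.3]
opening: 0.645
grasp_force: 0.0
```

```bash
python3 -c "
from h import *
go([.467,-.290,.14],-15.3)
b,d=cap('side')
c=b[130:230,220:340];cv2.imwrite('pics/s4.png',cv2.resize(c,(720,600),interpolation=cv2.INTER_CUBIC)[:,:,::-1])"
```

```text
t 8.32 pos [0.5079 0.0333 0.1699] yaw 15.3 tilt [ 0.0076 -0.0011] F [ 0.  -0.2  0.3] open 0.645 grip 0.0
  shift mm [-124.9  300.9   29.9] rz 5.099
```

View pics/s4.png

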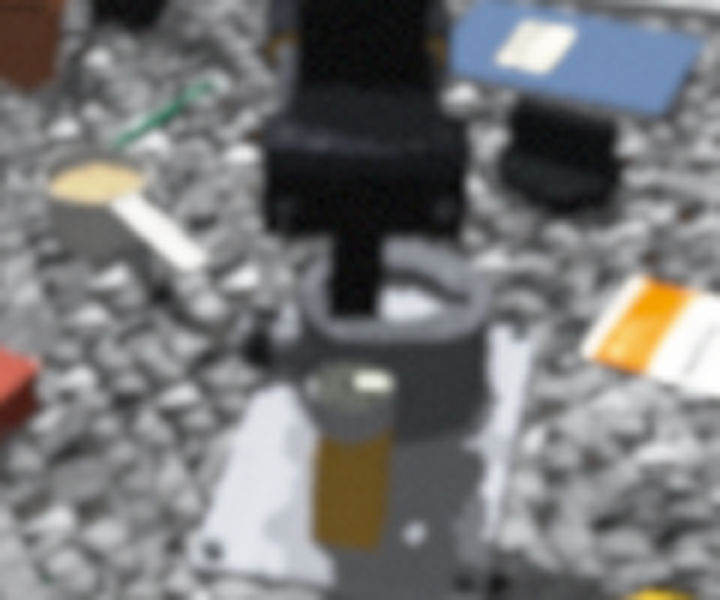

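The gauge sits home on the block, with its dial at crop (350,395). On to the cap.

Request:
apply_moves(rows=[{"x": -20,"y": 50,"z": 0,"rx": 0,"ry": 0,"rz": 0.8,"claw": 0},{"x": -40,"y": 100,"z": 0,"rx": 0,"ry": 0,"rz": 1.7,"claw": 0},{"x": -60,"y": 150,"z": 0,"rx": 0,"ry": 0,"rz": 2.5,"claw": 0},{"x": -80,"y": 200,"z": 0,"rx": 0,"ry": 0,"rz": 3.4,"claw": 0},{"x": -105,"y": 250,"z": 0,"rx": 0,"ry": 0,"rz": 4.2,"claw": 0},{"x": -125,"y": 301,"z": 15,"rx": 0,"ry": 0,"rz": 5.1,"claw": 0},{"x": -125,"y": 301,"z": 30,"rx": 0,"ry": 0,"rz": 5.1,"claw": 0},{"x": -125,"y": 301,"z": 30,"rx": 0,"ry": 0,"rz": 5.1,"claw": 0}])

```text
time_s: 9.38
position: [0.4625, -0.2881, 0.1344]
tcp_rot: [[0.964, -0.264, -0.005], [-0.264, -0.964, 0.005], [-0.006, -0.003, -1.0]]
force: [-0.2, 0.4, 0.1]
opening: 1.001
grasp_force: 0.0
```

```bash
python3 -c "
from h import *
go([.467,-.290,.053],-15.3)"
```

```text
t 9.38 pos [ 0.4625 -0.2881  0.1344] yaw -15.33 tilt [-0.0046  0.0048] F [-0.2  0.4  0.1] open 1.001 grip 0.0
  shift mm [ 5.3  1.  81.3] rz -0.005
```

Request:
apply_moves(rows=[{"x": 2,"y": 1,"z": 25,"rx": 0,"ry": 0,"rz": 0,"claw": 0},{"x": 2,"y": 1,"z": 50,"rx": 0,"ry": 0,"rz": 0,"claw": 0},{"x": 2,"y": 1,"z": 70,"rx": 0,"ry": 0,"rz": 0,"claw": 0},{"x": 2,"y": 1,"z": 72,"rx": 0,"ry": 0,"rz": 0,"claw": 0},{"x": 2,"y": 1,"z": 72,"rx": 0,"ry": 0,"rz": 0,"claw": 0}])

```text
time_s: 10.0
position: [0.4664, -0.2903, 0.065]
tcp_rot: [[0.965, -0.262, -0.0], [-0.262, -0.965, 0.0], [-0.0, -0.0, -1.0]]
force: [-0.5, -0.1, -0.6]
opening: 0.999
grasp_force: 0.0
```

```bash
python3 -c "
from h import *
go([.467,-.290,.054],-15.3)"
```

```text
t 10.0 pos [ 0.4664 -0.2903  0.065 ] yaw -15.22 tilt [-0.0001  0.0002] F [-0.5 -0.1 -0.6] open 0.999 grip 0.0
  shift mm [ 0.5 -0.4 11. ] rz 0.014
```

Request:
apply_moves(rows=[{"x": 0.5,"y": 0,"z": 8,"rx": 0,"ry": 0,"rz": 0,"claw": 0},{"x": 0.5,"y": 0,"z": 11,"rx": 0,"ry": 0,"rz": 0,"claw": 0},{"x": 0.5,"y": 0,"z": 11,"rx": 0,"ry": 0,"rz": 0,"claw": 255},{"x": 0.5,"y": 0,"z": 11,"rx": 0,"ry": 0,"rz": 0,"claw": 255},{"x": 0.5,"y": 0,"z": 11,"rx": 0,"ry": 0,"rz": 0,"claw": 255},{"x": 0.5,"y": 0,"z": 11,"rx": 0,"ry": 0,"rz": 0,"claw": 255},{"x": 0.5,"y": 0,"z": 11,"rx": 0,"ry": 0,"rz": 0,"claw": 255},{"x": 0.5,"y": 0,"z": 11,"rx": 0,"ry": 0,"rz": 0,"claw": 255},{"x": 0.5,"y": 0,"z": 11,"rx": 0,"ry": 0,"rz": 0,"claw": 255},{"x": 0.5,"y": 0,"z": 11,"rx": 0,"ry": 0,"rz": 0,"claw": 255}])

```text
time_s: 11.25
position: [0.4665, -0.2913, 0.0535]
tcp_rot: [[0.964, -0.264, -0.0], [-0.264, -0.964, 0.0], [-0.0, -0.0, -1.0]]
force: [-0.1, -0.2, -0.9]
opening: 0.178
grasp_force: 30.0
```

```bash
python3 -c "
from h import *
go([.467,-.290,.125],-15.3);go([.5117,-.0757,.125],3.5)"
```

```text
t 11.25 pos [ 0.4665 -0.2913  0.0535] yaw -15.32 tilt [-0.0001  0.0004] F [-0.1 -0.2 -0.9] open 0.178 grip 30.0
  shift mm [  0.2  -1.4 -71.5] rz -0.003
t 11.25 pos [ 0.4665 -0.2913  0.0535] yaw -15.32 tilt [-0.0001  0.0004] F [-0.1 -0.2 -0.9] open 0.178 grip 30.0
  shift mm [ -13.3 -219.9  -71.4] rz -3.137
```

Request:
apply_moves(rows=[{"x": 0,"y": 0,"z": -45,"rx": 0,"ry": 0,"rz": 0,"claw": 255},{"x": 0,"y": 0,"z": -88,"rx": 0,"ry": 0,"rz": 0,"claw": 255},{"x": -3,"y": -55,"z": -88,"rx": 0,"ry": 0,"rz": -0.8,"claw": 255},{"x": -7,"y": -110,"z": -88,"rx": 0,"ry": 0,"rz": -1.6,"claw": 255},{"x": -10,"y": -165,"z": -88,"rx": 0,"ry": 0,"rz": -2.4,"claw": 255},{"x": -13.5,"y": -220,"z": -88,"rx": 0,"ry": 0,"rz": -3.14,"claw": 255},{"x": -13.5,"y": -220,"z": -88,"rx": 0,"ry": 0,"rz": -3.14,"claw": 255},{"x": -13.5,"y": -220,"z": -88,"rx": 0,"ry": 0,"rz": -3.14,"claw": 255},{"x": -13.5,"y": -220,"z": -88,"rx": 0,"ry": 0,"rz": -3.14,"claw": 255}])

```text
time_s: 12.38
position: [0.5116, -0.077, 0.1415]
tcp_rot: [[0.998, 0.06, 0.0], [0.06, -0.998, -0.0], [0.0, 0.0, -1.0]]
force: [0.1, 0.1, -0.2]
opening: 0.182
grasp_force: 30.0
```

```bash
python3 -c "
from h import *
go([.5113,-.0757,.103],3.5)
b,d=cap('side')
c=b[110:210,220:340];a,_=cap('top');e=a[160:260,230:350]
cv2.imwrite('pics/s5.png',np.hstack([cv2.resize(x,(400,333),interpolation=cv2.INTER_CUBIC) for x in(c,e)])[:,:,::-1])"
```

```text
t 12.38 pos [ 0.5116 -0.077   0.1415] yaw 3.41 tilt [ 0.0002 -0.0003] F [ 0.1  0.1 -0.2] open 0.182 grip 30.0
  shift mm [-0.3 -1.3 38.5] rz -0.015
```

View pics/s5.png

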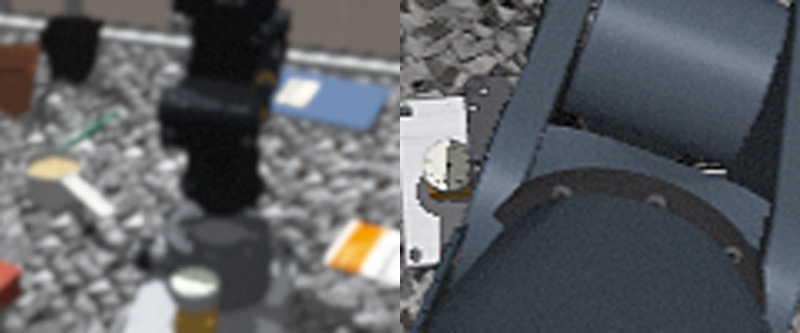

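The side view shows the cap held above the collar at left crop (215,205), and the gauge still upright at (193,280). Lowering now.

Request:
apply_moves(rows=[{"x": 0,"y": -1.3,"z": 10,"rx": 0,"ry": 0,"rz": 0,"claw": 255},{"x": 0,"y": -1.3,"z": 18,"rx": 0,"ry": 0,"rz": 0,"claw": 255},{"x": 0,"y": -1.3,"z": 23,"rx": 0,"ry": 0,"rz": 0,"claw": 255},{"x": 0,"y": -1.3,"z": 27,"rx": 0,"ry": 0,"rz": 0,"claw": 255},{"x": 0,"y": -1.3,"z": 27,"rx": 0,"ry": 0,"rz": 0,"claw": 255}])

```text
time_s: 13.1
position: [0.5113, -0.0743, 0.1142]
tcp_rot: [[0.998, 0.062, -0.001], [0.062, -0.998, 0.0], [-0.001, -0.0, -1.0]]
force: [-0.1, -0.5, -0.6]
opening: 0.187
grasp_force: 30.0
```

Request:
apply_moves(rows=[{"x": 0,"y": 1,"z": 3,"rx": 0,"ry": 0,"rz": 0,"claw": 255},{"x": 0,"y": 1,"z": 6,"rx": 0,"ry": 0,"rz": 0,"claw": 255},{"x": 0,"y": 1,"z": 9,"rx": 0,"ry": 0,"rz": 0,"claw": 255},{"x": 0,"y": 1,"z": 11,"rx": 0,"ry": 0,"rz": 0,"claw": 255},{"x": 0,"y": 1,"z": 11,"rx": 0,"ry": 0,"rz": 0,"claw": 255}])

```text
time_s: 13.72
position: [0.5116, -0.0754, 0.1035]
tcp_rot: [[0.998, 0.061, 0.0], [0.061, -0.998, -0.0], [0.0, 0.0, -1.0]]
force: [-0.5, -1.3, -2.1]
opening: 0.183
grasp_force: 30.0
```

Request:
apply_moves(rows=[{"x": 0,"y": 0,"z": 1,"rx": 0,"ry": 0,"rz": 0,"claw": 255},{"x": 0,"y": 0,"z": 1.5,"rx": 0,"ry": 0,"rz": 0,"claw": 255},{"x": 0,"y": 0,"z": 1.5,"rx": 0,"ry": 0,"rz": 0,"claw": 255}])

```text
time_s: 14.1
position: [0.5117, -0.0754, 0.1034]
tcp_rot: [[0.998, 0.062, 0.001], [0.062, -0.998, -0.0], [0.001, 0.0, -1.0]]
force: [-1.8, 0.5, 10.1]
opening: 0.178
grasp_force: 30.0
```

```bash
python3 -c "
from h import *
go([.5113,-.0757,.103],3.5-47);print(read_state()['moment'])"
```

```text
t 14.1 pos [ 0.5117 -0.0754  0.1034] yaw 3.54 tilt [ 0.0007 -0.0003] F [-1.8  0.5 10.1] open 0.178 grip 30.0
  shift mm [-0.4  0.3  0.4] rz 7.84
[0.16597944 0.46332312 0.01446521]
```

Request:
apply_moves(rows=[{"x": 0,"y": 0,"z": -1,"rx": 0,"ry": 0,"rz": 0.7,"claw": 255},{"x": 0,"y": 0,"z": -1,"rx": 0,"ry": 0,"rz": 1.6,"claw": 255},{"x": 0,"y": 0,"z": -1,"rx": 0,"ry": 0,"rz": 2.5,"claw": 255},{"x": 0,"y": 0,"z": -1,"rx": 0,"ry": 0,"rz": 3.4,"claw": 255},{"x": 0,"y": 0,"z": -1,"rx": 0,"ry": 0,"rz": 4.3,"claw": 255},{"x": 0,"y": 0,"z": -1,"rx": 0,"ry": 0,"rz": 5.2,"claw": 255},{"x": 0,"y": 0,"z": -1,"rx": 0,"ry": 0,"rz": 6,"claw": 255},{"x": 0,"y": 0,"z": -1,"rx": 0,"ry": 0,"rz": 6.6,"claw": 255},{"x": 0,"y": 0,"z": -1,"rx": 0,"ry": 0,"rz": 7,"claw": 255},{"x": 0,"y": 0,"z": -1,"rx": 0,"ry": 0,"rz": 7,"claw": 255}])

```text
time_s: 15.35
position: [0.5114, -0.0745, 0.1035]
tcp_rot: [[0.783, -0.622, -0.0], [-0.622, -0.783, 0.001], [-0.001, -0.001, -1.0]]
force: [-0.5, 3.7, 5.5]
opening: 0.183
grasp_force: 30.0
```

```bash
python3 -c "
from h import *
go([.5113,-.0757,.1035],3.5-47);print(read_state()['moment'])"
```

```text
t 15.35 pos [ 0.5114 -0.0745  0.1035] yaw -38.46 tilt [-0.0003  0.0013] F [-0.5  3.7  5.5] open 0.183 grip 30.0
  shift mm [ 0.7  1.  -0.1] rz 0.84
[0.95524235 0.08251853 0.09829769]
```

Request:
apply_moves(rows=[{"x": 0.5,"y": 0.7,"z": 0,"rx": 0,"ry": 0,"rz": 0.3,"claw": 255},{"x": 0.5,"y": 0.7,"z": 0,"rx": 0,"ry": 0,"rz": 0.7,"claw": 255},{"x": 0.5,"y": 0.7,"z": 0,"rx": 0,"ry": 0,"rz": 0.7,"claw": 255},{"x": 0.5,"y": 0.7,"z": 0,"rx": 0,"ry": 0,"rz": 0.7,"claw": 255}])

```text
time_s: 15.85
position: [0.5113, -0.0746, 0.1034]
tcp_rot: [[0.735, -0.678, -0.0], [-0.678, -0.735, 0.003], [-0.002, -0.002, -1.0]]
force: [0.5, 8.9, 6.9]
opening: 0.18
grasp_force: 30.0
```

```bash
python3 -c "
from h import *
go([.5113,-.0757,.1035],3.5-45);print(read_state()['moment'])
b,d=cap('side')
c=b[110:210,220:340];cv2.imwrite('pics/s6.png',cv2.resize(c,(720,600),interpolation=cv2.INTER_CUBIC)[:,:,::-1])"
```

```text
t 15.85 pos [ 0.5113 -0.0746  0.1034] yaw -42.71 tilt [-0.0003  0.0027] F [0.5 8.9 6.9] open 0.18 grip 30.0
  shift mm [ 0.8  0.8 -0.1] rz -0.201
[ 1.59441225 -0.10374102  0.14127548]
```

View pics/s6.png

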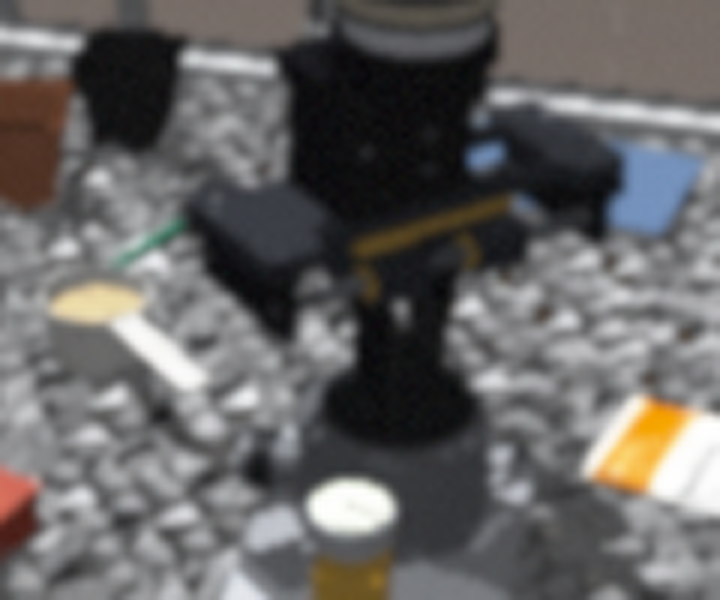

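The cap's flange sits on the rim at crop (400,410), the gauge is still home at (350,510), and the turn is about 46°. I'll undo the side nudge, which only added 9 N, and hand in.

Request:
apply_moves(rows=[{"x": -0.5,"y": -0.7,"z": -0.3,"rx": 0,"ry": 0,"rz": 0,"claw": 255},{"x": -0.5,"y": -0.7,"z": -0.3,"rx": 0,"ry": 0,"rz": 0,"claw": 255},{"x": -0.5,"y": -0.7,"z": -0.3,"rx": 0,"ry": 0,"rz": 0,"claw": 255}])

```text
time_s: 16.27
position: [0.5114, -0.0744, 0.1035]
tcp_rot: [[0.735, -0.678, -0.0], [-0.678, -0.735, 0.002], [-0.001, -0.001, -1.0]]
force: [-0.2, 6.4, 4.3]
opening: 0.185
grasp_force: 30.0
```

```bash
python3 -c "
from h import *
go([.5113,-.0757,.1035],3.5-45)
s=read_state();y=np.degrees(np.arctan2(s['tcp_rot'][1][0],s['tcp_rot'][0][0]))
if -45<y<-41 and s['grasp_force']>20: print(hand_in())"
```

```text
t 16.27 pos [ 0.5114 -0.0744  0.1035] yaw -42.69 tilt [-0.0005  0.0016] F [-0.2  6.4  4.3] open 0.185 grip 30.0
  shift mm [ 0.8  1.  -0. ] rz -0.198
the job is handed in; nothing more can be done
None
```

The job is handed in at 16.3 s: the gauge is fully home in the test port and released, and the cap is in the collar, turned about 46° clockwise (vent is 45°) and still gripped. The feed jar, scoop and tape measure were not touched.

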